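Slide the heavy carton onto the bench scale and print its label

TASK

Weigh the tall heavy carton for dispatch without picking it up: push it low down near the table, so that it slides over upright and does not rock or tip, until it stands wholly on the scale's metal plate with nothing hanging over the edge. Then take the hand off the carton and, only now, press the green print button on the scale's console all the way down and let it go. Do not knock the other things on the table about.

Things in the scene. Friction and masses are not known exactly. Their poses are not given: they have to be found in the camera images.
- carton: heavy tall brown carton, tape over its top, plain upright walls: 140 (x) x 100 (y) x 230 mm (z, up), 1.3 to 1.9 kg; origin: centre of its underside. It stands left or right of the scale, its wide faces (normals own +y, -y) roughly facing world +y, -y. Friction below it 0.5 to 0.7: a push of 6 to 14 N on a wide face slides it if within 60 mm of the table, and tips it if higher than about 100 mm
- carton_corner_a (a point): bottom corner of the carton at (70, 50, 0) mm in the carton's own frame
- carton_corner_b (a point): bottom corner of the carton at (70, -50, 0) mm in the carton's own frame
- carton_corner_c (a point): bottom corner of the carton at (-70, -50, 0) mm in the carton's own frame
- carton_corner_d (a point): bottom corner of the carton at (-70, 50, 0) mm in the carton's own frame
- scale: bench scale let into the table. Origin: centre of its weighing plate, a bright square metal plate 260 x 260 mm (sides along its x, y) in a thin black frame, flush with the table (no step). Its +x points away from the robot to its console, a fixed grey box 75 (x) x 210 (y) x 40 mm high centred 195 mm from the plate's centre, with a tilted display (to 95 mm high) on its +y half
- print_button_top (a point): centre of the top of the green round push button (diameter 32 mm, in a black ring) on the -y half of the console, 58 mm above the table; it is pressed straight down
- print_button (a joint): travel of that green print button: 0 up, 0.006 m fully down; it springs back; about 1.5 N to start, 5 N fully down
- stock_box: bystander: open brown box 140 x 140 x 90 mm with three white and green product boxes in it, on the other side of the scale from the carton; origin under its centre
- product_box: bystander: white and green box 60 x 60 x 85 mm beside the console; origin under its centre
- flask: bystander: dark steel flask, diameter 72, height 210 mm; origin under its centre
- tape_roll: bystander: roll of tan packing tape lying flat, diameter 100, height 48 mm, beside the console; origin under its centre
- stapler: bystander: blue and black stapler, 140 mm long, 55 mm high, behind the console; origin under its centre
- pen_cup: bystander: white cup, diameter 76, height 100 mm; origin under its centre

How it is judged:
By the outcome, as a careful person would: the job done as asked, in the order asked, and still so for the second after the job is handed in, with the robot touching nothing.
It also fails if it takes over 67 s, if anything falls off the work surface, if the arm or the gripper's body presses on something with over 40 N, if the wrist force passes 120 N, or if a joint passes its speed limit or range.

ROBOT

A 6-joint arm with a two-finger parallel gripper is mounted at the origin on the work surface. World frame = base frame: x ahead of the robot, y to its left, z up, the work surface at z = 0. Lengths are in mm, angles in rad, forces in N, time in s.
With the tool pointing down it reaches from about 425 to 1125 mm from the base axis. Payload 14.9 kg.
Tool frame: the origin (TCP) lies midway between the tips of the shut fingers; the grasp point (between the pads) lies 19 mm behind it (env.pinch_z is the distance from the TCP to the grasp point, in mm); z points along the fingers, x is the direction in which the jaws open and shut, and the axes are right-handed (so a half turn about z gives the same grasp; the last joint's range is limited). The gripper opens to 91 mm and grips with 3 to 60 N. Pads are 32 mm wide; open, the fingers measure 118 mm over their backs; the gripper's body (76 mm by 178 mm) begins 60 mm behind the grasp point.
Start: joints at [-1.371, 0.379, 1.734, -0, 1.028, -0.033], TCP at [161.487, -681.131, 213.932] pointing down, gripper open.
Joint ranges: [-2.77, 2.77], [-0.74, 2.19], [0, 2.66], [-1.06, 4.2], [0.31, 2.87], [-3.08, 3.08]. Speed limits (rad/s): [1.89, 1.89, 2.39, 3.14, 3.14, 3.14].

INTERFACE

Orientations are given as a rotation vector (axis times angle).
In Python, from bench import env gives the robot as it stands.
- The arm moves only by the tool drive_tool, never from a script. Its argument "series" is text: rows parted by semicolons, each of 7 numbers parted by spaces: the shift along the tool's x, y, z in m, then the turn, a rotation vector about the tool's x, y, z in rad, then the gripper's target within -1 to 1 (fully open at 1, half-way at 0, shut at -1). A call has 1 to 5 rows; each row is the pose to reach, as a shift and turn from the pose commanded when the call began, along the tool's axes at that moment; what a row does not reach only later rows make up. A row lasts 1/10 s, in which the tool goes at most 50 mm and 8.59 degrees, less where a joint would pass 70% of its speed; a pose out of reach is approached as far as the arm can. A call with a gripper value outside its range is refused whole. The fingers move at their own pace and stop on an object; the grip force is fixed at half the most. Time passes only in rows, so rows that repeat a pose let the fingers close. It gives the time, the measured TCP pose, the force and the opening at its end, in the units of the state.
- env.get_state(): the state, without advancing time (a new reading comes with each control period).
- env.capture(name): name is "scene" or "side" or "wrist"; returns (picture, depth): 400x640x3 uint8, red, green, blue; 400x640 float32, mm along the optical axis (not along the pixel's ray), 0 where there is no reading.
- env.camera_info(name): a dict with "mtx" (3x3 intrinsics, pixels), "dist_coeffs" ([k1, k2, p1, p2, k3] as OpenCV has them; the pictures are not rectified), "world_from_camera" (4x4, takes a point from camera to world coordinates); the wrist camera has in their place "mount" (4x4, takes a point from camera to tool coordinates, whose origin is the TCP and whose axes are the tool frame's). Camera axes: x right, y up, looking along -z (the intrinsics and any distortion apply to the point x, -y, -z); pixel columns grow to the right and rows downward; lengths in mm; the calibration is good to about 2 mm. A picture is of the moment at which its call begins: read the wrist's pose just before it. camera_info takes no time and is no camera call.
- env.sign_off(): hands the job in, once; it reports no verdict.
The state is a dict: "time": time; "qpos": joint angles; "qvel": joint speeds; "effort": joint torques, N m; "position": TCP position; "ee_rot": TCP orientation; "contact_force": force on the tool from outside, world axes, zero at the start; "ft_torque": the same for the moment, N m; "grip_width": opening from 0.0 (shut) to 1.0 (fully open).
Only numpy, scipy, OpenCV 4.12 (cv2) and the standard library are available. Lean on these libraries where they do the work, as an engineer would, in place of code of your own. Each camera call takes 0.05 s, during which the arm holds its last target.

## Working session

There is one attempt and no reset: what is moved stays moved. The work goes in short steps, Python scripts to look and compute and a tool call to move; the robot and the scene stay as the last step left them, time stands still between calls to the robot, and variables do not carry over. Pictures are saved under pics/ and viewed, and the job is handed in when it is done.

Besides the shell and the picture viewer there is one more tool, called after "Emit:" as name(argument=value, ...) on one line, values as JSON. drive_tool: Moves the arm, as the interface text tells. Its arguments: {"type":"object","properties":{"series":{"type":"string"}},"required":["series"]}

```bash
mkdir -p pics; ls; python3 - <<'E'
from bench import env
import cv2,numpy as np
s=env.get_state();print({k:np.round(v,3) for k,v in s.items()},env.pinch_z)
for n in("scene","side"):
    p,d=env.capture(n);cv2.imwrite(f"pics/{n}0.png",p[:,:,::-1]);np.save(f"pics/{n}0.npy",d)
    i=env.camera_info(n);print(n,{k:np.round(v,3).tolist() for k,v in i.items()})
E
```

```text
pics
{'time': np.float64(0.0), 'qpos': array([-1.371,  0.379,  1.735, -0.   ,  1.028, -0.033]), 'qvel': array([-0.001,  0.001, -0.001,  0.   ,  0.001,  0.001]), 'effort': array([-4.0000e-03, -7.6372e+01, -4.3438e+01,  6.5000e-02,  4.2000e-02,
       -0.0000e+00]), 'position': array([ 161.405, -680.721,  213.287]), 'ee_rot': array([-2.464e+00,  1.948e+00,  1.000e-03]), 'contact_force': array([ 0.031, -0.034,  1.041]), 'ft_torque': array([ 0.011, -0.025,  0.045]), 'grip_width': np.float64(1.004)} 18.8
scene {'mtx': [[408.99, 0.0, 317.182], [0.0, 408.99, 193.569], [0.0, 0.0, 1.0]], 'dist_coeffs': [-0.045, 0.0, 0.0, 0.0, 0.0], 'world_from_camera': [[-0.217, -0.725, 0.653, 1364.543], [0.976, -0.153, 0.155, 173.349], [-0.012, 0.671, 0.741, 936.503], [0.0, 0.0, 0.0, 1.0]]}
side {'mtx': [[373.364, 0.0, 318.47], [0.0, 373.364, 197.237], [0.0, 0.0, 1.0]], 'dist_coeffs': [-0.007, 0.0, 0.0, 0.0, 0.0], 'world_from_camera': [[-0.911, 0.308, -0.276, 340.244], [-0.413, -0.644, 0.644, 567.851], [0.021, 0.701, 0.713, 713.679], [0.0, 0.0, 0.0, 1.0]]}
```

View pics/scene0.png

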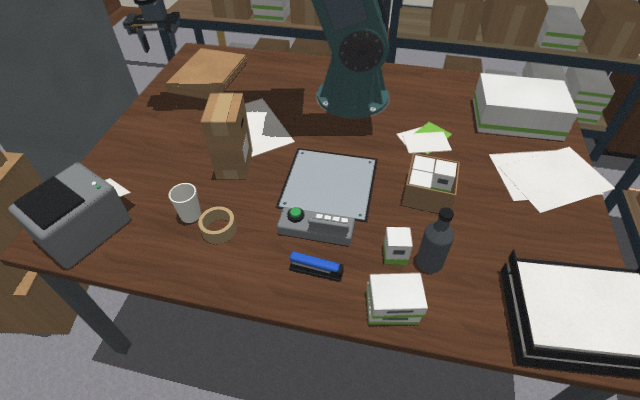

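View pics/side0.png

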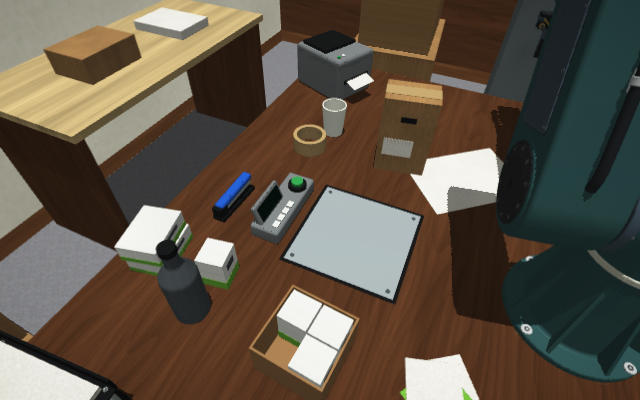

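The carton is at scene (228,135), left of the plate (328,183), which is the robot's -y side. The start pose is already behind it. I'll enlarge the areas that matter.

```bash
cat > h.py <<'E'
import numpy as np,cv2
from bench import env
def ray(n,uv):
    i=env.camera_info(n);x=cv2.undistortPoints(np.array(uv,float).reshape(-1,1,2),np.array(i["mtx"]),np.array(i["dist_coeffs"])).reshape(-1,2)
    T=np.array(i["world_from_camera"]);d=np.c_[x[:,0],-x[:,1],-np.ones(len(x))]@T[:3,:3].T
    return T[:3,3],d
def at_z(n,uv,z=0):
    o,d=ray(n,uv);return o+d*((z-o[2])/d[:,2])[:,None]
def cloud(n,D):
    v,u=np.mgrid[:400,:640];o,d=ray(n,np.c_[u.ravel(),v.ravel()]);P=o+d*D.reshape(-1,1);P[D.ravel()==0]=np.nan
    return P.reshape(400,640,3)
E
python3 - <<'E'
import cv2
for n,c,k in(("scene",(180,80,400,260),3.5),("side",(240,60,460,310),2.4),("scene",(190,85,260,190),5.5),("side",(365,70,455,185),5)):
    p=cv2.imread(f"pics/{n}0.png");x,y,a,b=c
    cv2.imwrite(f"pics/{n}_c{x}.png",cv2.resize(p[y:b,x:a],None,fx=k,fy=k,interpolation=2))
E
```

```text
(no output)
```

View pics/scene_c180.png

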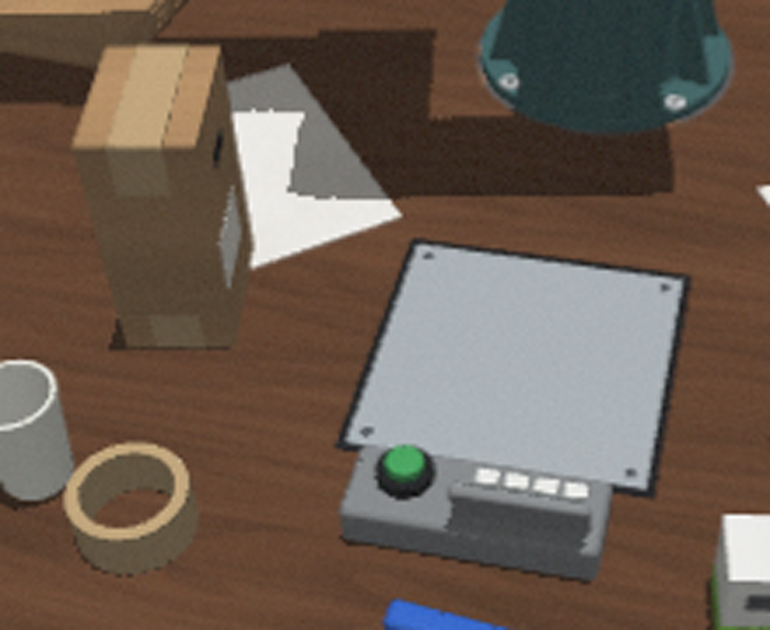

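View pics/side_c240.png

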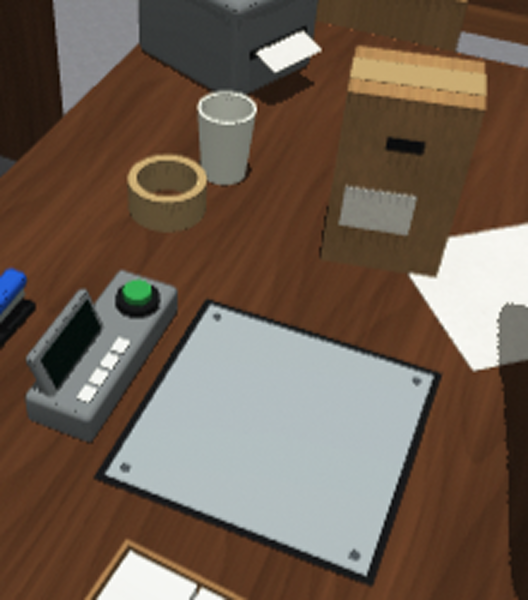

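View pics/scene_c190.png

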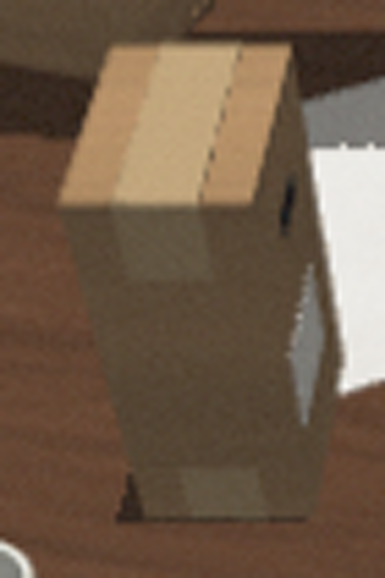

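View pics/side_c365.png

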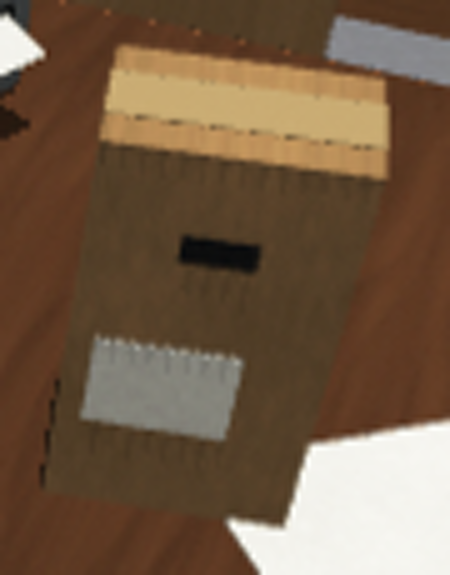

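```bash
cat > m0.py <<'E'
from h import *
def c(l,k,x0,y0): return (np.array(l,float)+.5)/k-.5+[x0,y0]
np.set_printoptions(suppress=True,precision=1)
print("plate scene",at_z("scene",c([(414,240),(689,277),(652,495),(340,448)],3.5,180,80)))
print("plate side",at_z("side",c([(208,300),(440,374),(372,583),(97,478)],2.4,240,60)))
print("top scene",at_z("scene",c([(112,42),(293,42),(250,206),(60,206)],5.5,190,85),230))
print("top side",at_z("side",c([(117,45),(385,80),(386,180),(100,142)],5,365,70),230))
print("bot scene",at_z("scene",c([(145,521),(305,519)],5.5,190,85),0))
print("bot side",at_z("side",c([(48,488),(285,525)],5,365,70),0))
print("btn",at_z("scene",c([(404,459)],3.5,180,80),58),at_z("side",c([(137,289)],2.4,240,60),58))
for n in("scene","side"):
    P=cloud(n,np.load(f"pics/{n}0.npy"));p=cv2.imread(f"pics/{n}0.png")
    z=P[...,2]; m=(np.abs(z-230)<6)&(P[...,1]<-150)&(P[...,0]>400)&(P[...,0]<900)&(P[...,1]>-500)
    q=P[m][:,:2].astype(np.float32);print(n,"top cloud",m.sum(),np.median(z[m]),cv2.minAreaRect(q))
    b,g,r=[p[...,i].astype(int) for i in range(3)]
    m=(g>r*1.8)&(g>b*1.4)&(np.abs(z-58)<10)&(P[...,0]>700);q=P[m];print("green",m.sum(),np.nanmean(q,0),q.min(0),q.max(0))
E
python3 m0.py
```

```text
plate scene [[ 347.6 -132.8    0. ]
 [ 345.3  137.7    0. ]
 [ 615.4  140.    -0. ]
 [ 620.  -128.5   -0. ]]
plate side [[ 616.8 -130.8    0. ]
 [ 345.8 -133.     0. ]
 [ 342.6  137.5    0. ]
 [ 614.   142.2    0. ]]
top scene [[ 403.1 -384.2  230. ]
 [ 383.8 -284.9  230. ]
 [ 526.5 -257.   230. ]
 [ 545.7 -352.9  230. ]]
top side [[ 543.2 -352.9  230. ]
 [ 405.9 -380.3  230. ]
 [ 386.  -282.4  230. ]
 [ 521.9 -253.8  230. ]]
bot scene [[ 546.2 -353.9    0. ]
 [ 525.4 -262.3    0. ]]
bot side [[ 520.2 -259.4    0. ]
 [ 386.4 -288.     0. ]]
btn [[666.6 -56.5  58. ]] [[669.9 -56.7  58. ]]
scene top cloud 1006 230.08063776977997 ((467.1968994140625, -320.2240905761719), (143.24339294433594, 102.26997375488281), 11.34897232055664)m0.py:16: RuntimeWarning: Mean of empty slice
  m=(g>r*1.8)&(g>b*1.4)&(np.abs(z-58)<10)&(P[...,0]>700);q=P[m];print("green",m.sum(),np.nanmean(q,0),q.min(0),q.max(0))
Traceback (most recent call last):
  File "m0.py", line 16, in <module>
    m=(g>r*1.8)&(g>b*1.4)&(np.abs(z-58)<10)&(P[...,0]>700);q=P[m];print("green",m.sum(),np.nanmean(q,0),q.min(0),q.max(0))
                                                                                                        ~~~~~^^^
ValueError: zero-size array to reduction operation minimum which has no identity
```

```bash
cat >> h.py <<'E'
from scipy.spatial.transform import Rotation as Ro
def pose(yaw,tilt,flip=1):
    y,t=np.radians(yaw),np.radians(tilt)
    n=np.array([-np.sin(y),np.cos(y),0]);z=n*np.sin(t)+np.array([0,0,-np.cos(t)])
    x=flip*np.array([np.cos(y),np.sin(y),0]);return np.c_[x,np.cross(z,x),z]
def delta(P,R):
    s=env.get_state();R0=Ro.from_rotvec(s["ee_rot"]).as_matrix()
    sh=R0.T@(np.array(P,float)-s["position"])/1000;rv=Ro.from_matrix(R0.T@R).as_rotvec()
    print("at",np.round(s["position"],1),"t",s["time"]);print("shift",np.round(sh,4),"turn",np.round(rv,4),"deg",np.degrees(np.linalg.norm(rv)).round(1))
E
python3 - <<'E'
from h import *
np.set_printoptions(suppress=True,precision=2)
print(Ro.from_rotvec(env.get_state()["ee_rot"]).as_matrix())
for f in(1,-1): delta((488,-431,213),pose(11.4,30,f))
P=cloud("scene",np.load("pics/scene0.npy"));m=(P[...,0]>50)&(P[...,0]<900)&(P[...,1]<-400)&(P[...,1]>-900)&(P[...,2]>20)
for x in range(50,900,100):
  print(x,[(y,int(np.nanmax(P[m&(P[...,0]>=x)&(P[...,0]<x+100)&(P[...,1]>=y)&(P[...,1]<y+100)][:,2],initial=0))) for y in range(-900,-400,100)])
print(P[60:90:10,180:240:15])
E
```

```text
[[ 0.23 -0.97 -0.  ]
 [-0.97 -0.23  0.  ]
 [-0.   -0.   -1.  ]]
at [ 161.4 -680.8  213.4] t 0.1
shift [-0.17 -0.38  0.  ] turn [ 0.41 -0.4  -1.5 ] deg 92.0
at [ 161.4 -680.8  213.4] t 0.1
shift [-0.17 -0.38  0.  ] turn [-0.4  -0.42  1.56] deg 95.6
50 [(-900, 0), (-800, 335), (-700, 389), (-600, 335), (-500, 0)]
150 [(-900, 0), (-800, 400), (-700, 405), (-600, 335), (-500, 0)]
250 [(-900, 0), (-800, 0), (-700, 0), (-600, 0), (-500, 0)]
350 [(-900, 0), (-800, 0), (-700, 0), (-600, 0), (-500, 0)]
450 [(-900, 0), (-800, 0), (-700, 0), (-600, 0), (-500, 0)]
550 [(-900, 0), (-800, 0), (-700, 0), (-600, 0), (-500, 0)]
650 [(-900, 0), (-800, 152), (-700, 153), (-600, 152), (-500, 103)]
750 [(-900, 0), (-800, 164), (-700, 165), (-600, 163), (-500, 0)]
850 [(-900, 0), (-800, 164), (-700, 165), (-600, 162), (-500, 0)]
[[[-117.27 -796.71    3.33]
  [ -74.12 -695.9    37.89]
  [ -81.6  -629.06   40.57]
  [ -98.72 -567.89   37.32]]

 [[  19.52 -720.16   42.31]
  [   1.89 -661.53   38.25]
  [ -11.7  -600.38   36.94]
  [ -28.01 -540.77   33.93]]

 [[  82.39 -691.37   37.17]
  [  65.28 -634.21   33.17]
  [  59.52 -570.35   37.08]
  [  39.63 -514.73   31.31]]]
```

```bash
python3 - <<'E'
from h import *
delta((495,-490,213),pose(11.4,30,1))
E
```

```text
at [ 161.4 -680.8  213.4] t 0.1
shift [-0.1087 -0.3686  0.0005] turn [ 0.4146 -0.4008 -1.4988] deg 92.0
```

Emit:
drive_tool(series="-0.109 -0.369 0 0.415 -0.401 -1.499 1;-0.109 -0.369 0 0.415 -0.401 -1.499 1;-0.109 -0.369 0 0.415 -0.401 -1.499 1;-0.109 -0.369 0 0.415 -0.401 -1.499 1;-0.109 -0.369 0 0.415 -0.401 -1.499 1")

```text
time: 0.6
position: [379.8, -555.6, 213.8]
ee_rot: [-2.735, 0.889, 0.038]
contact_force: [0.2, -1.1, 0.4]
grip_width: 1.0
```

```bash
python3 - <<'E'
from h import *
delta((495,-490,213),pose(11.4,30,1));print(env.get_state()["qpos"])
E
```

```text
at [ 379.8 -555.6  213.8] t 0.6
shift [ 0.056  -0.1177  0.0241] turn [ 0.2198 -0.2126 -0.7934] deg 48.7
[-1.07460334  0.42465686  1.68789298  0.18273524  1.23814107 -0.52417656]
```

Emit:
drive_tool(series="0.056 -0.118 0.024 0.22 -0.213 -0.793 1;0.056 -0.118 0.024 0.22 -0.213 -0.793 1;0.056 -0.118 0.024 0.22 -0.213 -0.793 1;0.056 -0.118 0.024 0.22 -0.213 -0.793 1;0.056 -0.118 0.024 0.22 -0.213 -0.793 1")

```text
time: 1.1
position: [494.9, -490.9, 212.5]
ee_rot: [-2.642, -0.133, 0.068]
contact_force: [0.2, 0.3, -0.3]
grip_width: 1.001
```

```bash
python3 - <<'E'
from h import *
delta((490,-450,50),pose(11.4,30,1));print(env.get_state()["qpos"])
E
```

```text
at [ 494.9 -490.9  212.5] t 1.1
shift [0.0034 0.0413 0.1625] turn [ 0.0251 -0.0238 -0.0922] deg 5.6
[-0.90555979  0.57130044  1.51310996  0.23748212  1.50134486 -1.07651178]
```

Emit:
drive_tool(series="0.003 0.041 0.162 0.025 -0.024 -0.092 1;0.003 0.041 0.162 0.025 -0.024 -0.092 1;0.003 0.041 0.162 0.025 -0.024 -0.092 1;0.003 0.041 0.162 0.025 -0.024 -0.092 1;0.003 0.041 0.162 0.025 -0.024 -0.092 1")

```text
time: 1.6
position: [488.1, -449.9, 49.1]
ee_rot: [-2.607, -0.25, 0.072]
contact_force: [-0.0, -0.5, 0.8]
grip_width: 0.998
```

```bash
python3 - <<'E'
from h import *
delta((483,-411,26),pose(11.4,30,1));print(env.get_state()["qpos"])
for n in("side","scene"):
  p,_=env.capture(n);cv2.imwrite(f"pics/{n}1.png",p[:,:,::-1])
E
```

```text
at [ 488.1 -449.9   49.1] t 1.6
shift [ 0.0025 -0.0223  0.0396] turn [-0.0013 -0.0002 -0.008 ] deg 0.5
[-0.87668984  0.73107999  1.60080968  0.25066277  1.28941269 -1.19663722]
```

View pics/side1.png

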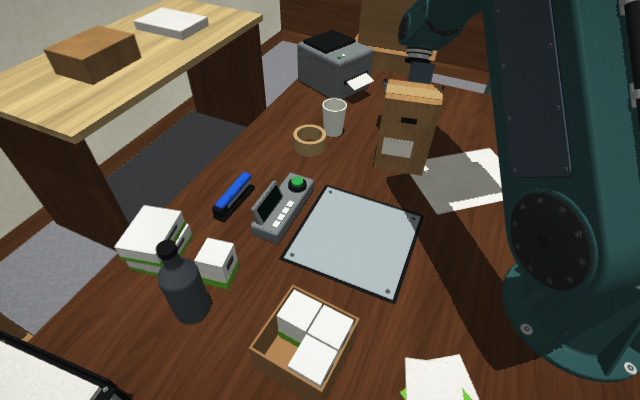

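View pics/scene1.png

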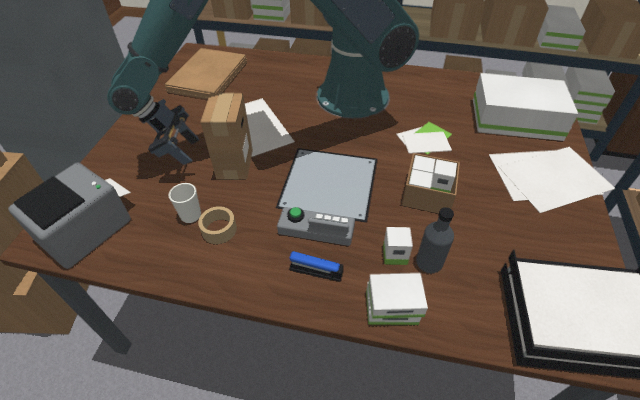

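The gripper is tilted behind the carton, with its fingers at scene (175,155) and about 80 mm clear. The pen cup and tape roll are out of the way. I'll go down to push height.

Emit:
drive_tool(series="0.0005 -0.0045 0.008 0 0 -0.002 1;0.001 -0.009 0.016 0 0 -0.004 1;0.0015 -0.0135 0.024 0 0 -0.006 1;0.002 -0.018 0.032 -0.001 0 -0.008 1;0.0025 -0.0223 0.0396 -0.001 0 -0.008 1")

```text
time: 2.2
position: [483.8, -411.5, 27.5]
ee_rot: [-2.61, -0.261, 0.066]
contact_force: [-0.2, 0.0, 1.0]
grip_width: 1.0
```

```bash
python3 - <<'E'
from h import *
delta((478,-383,26),pose(11.4,30,1))
E
```

```text
at [ 483.8 -411.5   27.5] t 2.2
shift [-0.0001 -0.0246  0.0157] turn [ 0.0035 -0.002   0.0011] deg 0.2
```

Emit:
drive_tool(series="0 -0.005 0.003 0 0 0 1;0 -0.010 0.006 0 0 0 1;0 -0.015 0.009 0 0 0 1;0 -0.020 0.012 0 0 0 1;0 -0.0246 0.0145 0 0 0 1")

```text
time: 2.7
position: [478.2, -384.0, 27.4]
ee_rot: [-2.61, -0.261, 0.066]
contact_force: [0.2, 0.7, -0.3]
grip_width: 1.002
```

Emit:
drive_tool(series="0 -0.004 0.0025 0 0 0 1;0 -0.008 0.005 0 0 0 1;0 -0.012 0.007 0 0 0 1;0 -0.016 0.0095 0 0 0 1;0 -0.020 0.012 0 0 0 1")

```text
time: 3.2
position: [474.5, -362.9, 27.4]
ee_rot: [-2.614, -0.261, 0.064]
contact_force: [1.7, -9.2, 2.2]
grip_width: 1.0
```

```bash
cat > look.py <<'E'
import sys;from h import *
k=sys.argv[1];np.set_printoptions(suppress=True,precision=1)
s=env.get_state();print(s["position"],s["contact_force"])
for n in("side","scene"):
  p,D=env.capture(n);cv2.imwrite(f"pics/{n}{k}.png",p[:,:,::-1]);P=cloud(n,D)
  m=(np.abs(P[...,2]-230)<5)&(P[...,1]<160)&(P[...,0]>330)&(P[...,0]<640)&(P[...,1]>-450)
  r,g,b=[p[...,i].astype(int) for i in range(3)];m&=(r>b+40)
  m=cv2.morphologyEx(m.astype(np.uint8),cv2.MORPH_OPEN,np.ones((3,3)))>0
  q=P[m];
  if len(q):print(n,len(q),"zfit",np.linalg.lstsq(np.c_[q[:,:2],np.ones(len(q))],q[:,2],rcond=None)[0][:2]*1000,np.median(q[:,2]),cv2.minAreaRect(q[:,:2].astype(np.float32)))
E
python3 look.py 2
```

```text
[ 474.5 -362.9   27.4] [ 1.7 -9.2  2.2]
side 1129 zfit [ 0.4 -7.1] 229.90755447723149 ((461.5302734375, -298.4859619140625), (140.0455322265625, 106.81193542480469), 11.127431869506836)
scene 892 zfit [ 1.3 -0.4] 230.4904790504329 ((463.2489013671875, -298.8443603515625), (142.17953491210938, 101.36750030517578), 11.573689460754395)
```

View pics/scene2.png

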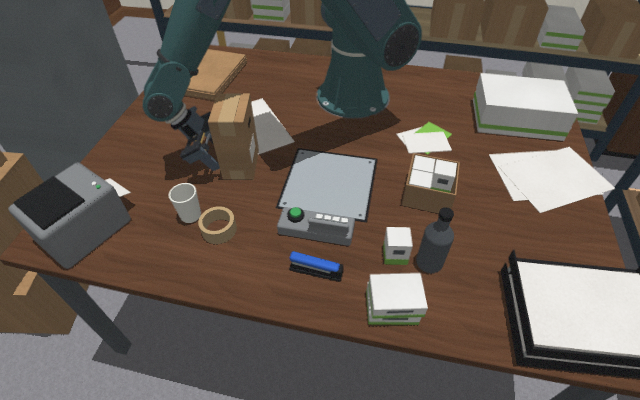

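The carton slides upright, now centred at about (463,-299) with yaw 11.4°. I'll keep pushing and straighten it gradually.

Emit:
drive_tool(series="0.0006 -0.0052 0.003 0 0.004 0.007 1;0.0012 -0.0104 0.006 0 0.008 0.014 1;0.0018 -0.0156 0.009 0 0.012 0.021 1;0.0024 -0.0208 0.012 0 0.016 0.028 1;0.003 -0.026 0.015 0 0.02 0.035 1")

```text
time: 3.8
position: [471.5, -333.0, 27.4]
ee_rot: [-2.618, -0.208, 0.05]
contact_force: [-0.5, -9.0, 2.8]
grip_width: 1.002
```

Emit:
drive_tool(series="0.0006 -0.0052 0.003 0 0.004 0.007 1;0.0012 -0.0104 0.006 0 0.008 0.014 1;0.0018 -0.0156 0.009 0 0.012 0.021 1;0.0024 -0.0208 0.012 0 0.016 0.028 1;0.003 -0.026 0.015 0 0.02 0.035 1")

```text
time: 4.3
position: [469.7, -302.8, 27.3]
ee_rot: [-2.621, -0.156, 0.036]
contact_force: [-1.2, -9.2, 3.1]
grip_width: 0.998
```

```bash
python3 look.py 3
```

```text
[ 469.7 -302.8   27.3] [-1.2 -9.2  3.1]
side 1371 zfit [-0.2 -6.8] 229.9549670364737 ((460.8379211425781, -236.8797149658203), (140.7482452392578, 104.87660217285156), 6.712562561035156)
scene 1013 zfit [-3.8 -3.2] 230.55610137471172 ((462.1191101074219, -237.7794189453125), (144.54747009277344, 101.1798095703125), 6.515392303466797)
```

Emit:
drive_tool(series="0.0006 -0.0069 0.004 0 0.004 0.007 1;0.0012 -0.0138 0.008 0 0.008 0.014 1;0.0018 -0.0208 0.012 0 0.012 0.021 1;0.0024 -0.0277 0.016 0 0.016 0.028 1;0.003 -0.0346 0.02 0 0.02 0.035 1")

```text
time: 4.9
position: [468.2, -262.8, 27.2]
ee_rot: [-2.623, -0.103, 0.021]
contact_force: [-0.3, -9.9, 4.3]
grip_width: 0.997
```

Emit:
drive_tool(series="0.0006 -0.0069 0.004 0 0.004 0.007 1;0.0012 -0.0138 0.008 0 0.008 0.014 1;0.0018 -0.0208 0.012 0 0.012 0.021 1;0.0024 -0.0277 0.016 0 0.016 0.028 1;0.003 -0.0346 0.02 0 0.02 0.035 1")

```text
time: 5.4
position: [468.2, -222.7, 27.1]
ee_rot: [-2.624, -0.05, 0.007]
contact_force: [-0.7, -11.1, 6.0]
grip_width: 1.003
```

Emit:
drive_tool(series="0.0006 -0.0069 0.004 0 0.002 0.0035 1;0.0012 -0.0138 0.008 0 0.004 0.007 1;0.0018 -0.0208 0.012 0 0.006 0.01 1;0.0024 -0.0277 0.016 0 0.008 0.014 1;0.003 -0.0346 0.02 0 0.01 0.0175 1")

```text
time: 5.9
position: [469.9, -182.7, 27.0]
ee_rot: [-2.624, -0.024, -0.0]
contact_force: [-0.8, -13.0, 6.9]
grip_width: 0.998
```

```bash
python3 look.py 4
```

```text
[ 469.9 -182.7   27. ] [ -0.8 -13.    6.9]
side 1753 zfit [-0.7 -5.5] 229.99130699654802 ((467.6624450683594, -116.11662292480469), (141.813720703125, 103.79393005371094), 1.7418127059936523)
scene 1070 zfit [-1.7 -0.7] 230.37096212625704 ((467.6116638183594, -116.68841552734375), (145.03317260742188, 101.5169677734375), 0.6923835873603821)
```

View pics/scene4.png

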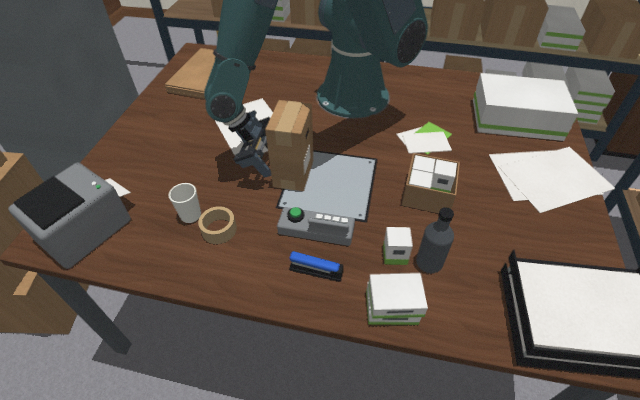

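The carton is squared up at (468,-116) and upright, so I'll push the last ~120 mm straight.

Emit:
drive_tool(series="0 -0.0069 0.004 0 0 0 1;0 -0.0138 0.008 0 0 0 1;0 -0.0208 0.012 0 0 0 1;0 -0.0277 0.016 0 0 0 1;0 -0.0346 0.02 0 0 0 1")

```text
time: 6.5
position: [469.3, -142.6, 26.7]
ee_rot: [-2.624, -0.023, -0.001]
contact_force: [-0.3, -11.1, 5.6]
grip_width: 1.002
```

Emit:
drive_tool(series="0 -0.0069 0.004 0 0 0 1;0 -0.0138 0.008 0 0 0 1;0 -0.0208 0.012 0 0 0 1;0 -0.0277 0.016 0 0 0 1;0 -0.0346 0.02 0 0 0 1")

```text
time: 7.0
position: [468.8, -102.6, 26.6]
ee_rot: [-2.624, -0.023, -0.001]
contact_force: [-0.6, -11.8, 7.0]
grip_width: 0.995
```

Emit:
drive_tool(series="0 -0.0069 0.004 0 0 0 1;0 -0.0138 0.008 0 0 0 1;0 -0.0208 0.012 0 0 0 1;0 -0.0277 0.016 0 0 0 1;0 -0.0337 0.0195 0 0 0 1")

```text
time: 7.5
position: [468.2, -63.6, 26.5]
ee_rot: [-2.624, -0.023, -0.001]
contact_force: [-0.1, -12.7, 8.4]
grip_width: 1.002
```

```bash
python3 look.py 5
```

```text
[468.2 -63.6  26.5] [ -0.1 -12.7   8.4]
side 2402 zfit [-0.6 -4.5] 230.07134667892265 ((466.0982360839844, 2.295196533203125), (141.55918884277344, 103.46937561035156), 0.8687767386436462)
scene 1132 zfit [-1.  -1.5] 230.27321945702943 ((468.57574462890625, 2.1207275390625), (143.3037567138672, 101.08204650878906), 0.848906397819519)
```

View pics/scene5.png

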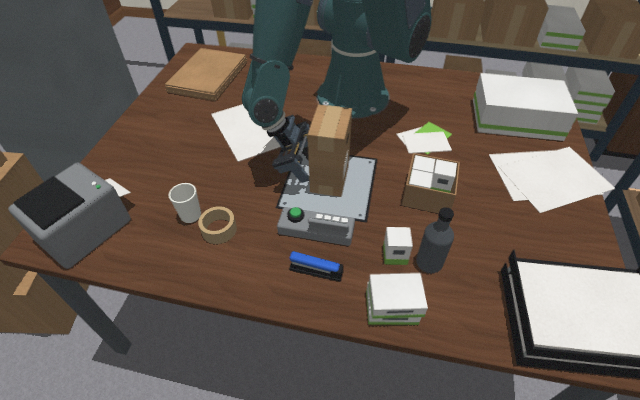

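View pics/side5.png

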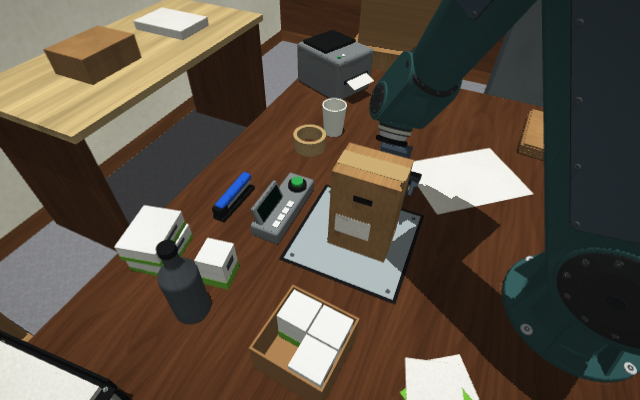

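The carton is wholly on the plate: centre (467,2), plate centre (481,4), with at least 45 mm to spare on every side. Now I'll back straight off.

Emit:
drive_tool(series="0 0.010 -0.006 0 0 0 1;0 0.026 -0.015 0 0 0 1;0 0.05 -0.029 0 0 0 1;0 0.078 -0.045 0 0 0 1;0 0.104 -0.06 0 0 0 1")

```text
time: 8.1
position: [468.3, -184.4, 26.2]
ee_rot: [-2.621, -0.023, 0.003]
contact_force: [0.0, 0.5, -0.5]
grip_width: 0.997
```

```bash
python3 - <<'E'
from h import *
print(env.get_state()["contact_force"],env.get_state()["qpos"])
delta((480,-230,200),pose(0,0))
delta((560,-200,200),pose(0,0))
E
```

```text
[ 1.37361932e-04  4.71581621e-01 -4.76374398e-01] [-0.63574999  0.53358267  2.04559237  0.50458018  0.95992667 -1.02960598]
at [ 468.3 -184.4   26.2] t 8.1
shift [ 0.0112 -0.0467 -0.1736] turn [-0.5205  0.0026  0.0172] deg 29.8
at [ 468.3 -184.4   26.2] t 8.1
shift [ 0.0917 -0.0714 -0.1592] turn [-0.5205  0.0026  0.0172] deg 29.8
```

Emit:
drive_tool(series="0.011 -0.047 -0.174 0 0 0 -1;0.011 -0.047 -0.174 -0.1 0 0.005 -1;0.011 -0.047 -0.174 -0.25 0 0.01 -1;0.05 -0.06 -0.166 -0.4 0.002 0.017 -1;0.092 -0.071 -0.159 -0.52 0.003 0.017 -1")

```text
time: 8.6
position: [563.7, -200.7, 205.9]
ee_rot: [3.133, -0.005, 0.016]
contact_force: [0.6, -2.0, -1.7]
grip_width: 0.592
```

```bash
python3 - <<'E'
from h import *
print(env.get_state()["contact_force"],env.get_state()["qpos"])
delta((668,-57,180),pose(0,0))
E
python3 look.py 6
```

```text
[ 0.57436359 -1.95868898 -1.66541178] [-0.37897434  0.22627107  1.95531779 -0.00528215  0.94723103 -0.37274451]
at [ 563.7 -200.7  205.9] t 8.6
shift [ 0.1035 -0.1442  0.0257] turn [ 0.0087 -0.0103 -0.0032] deg 0.8
[ 563.7 -200.7  205.9] [ 0.6 -2.  -1.7]
side 2428 zfit [-0.5 -5.7] 230.06728587522124 ((465.8642272949219, 3.4006271362304688), (141.22425842285156, 103.69207763671875), 1.3035939931869507)
scene 1141 zfit [-2. -1.] 230.2401598439901 ((468.3902893066406, 2.2482376098632812), (143.9705810546875, 100.49162292480469), 1.0578373670578003)
```

View pics/side6.png

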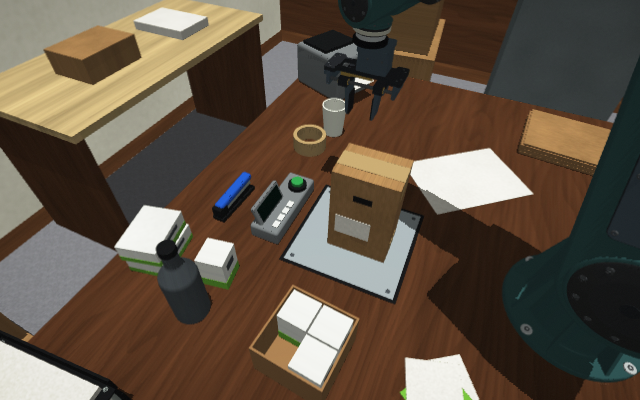

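View pics/scene6.png

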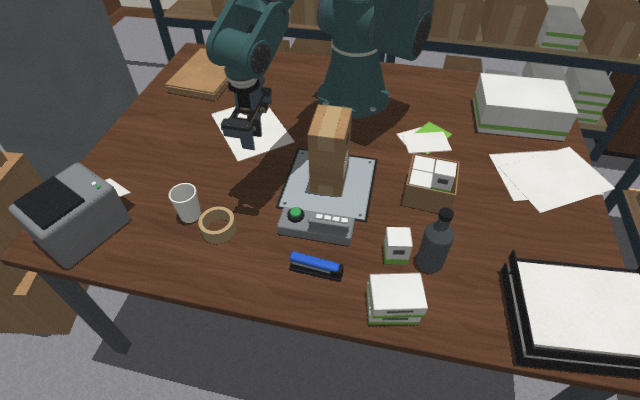

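The carton stands alone on the plate. Over the button the forearm will cross above the carton, so I'll check that clearance first.

```bash
python3 - <<'E'
from h import *
s=env.get_state();t=s["position"];a=np.arctan2(t[1],t[0]);u=np.array([np.cos(a),np.sin(a)]);w=np.array([-u[1],u[0]]);print(np.hypot(*t[:2]),t[2],s["qpos"])
for n in("scene","side"):
  p,D=env.capture(n);P=cloud(n,D).reshape(-1,3);r=P[:,:2]@u;l=P[:,:2]@w
  for k in range(-100,760,40):
    m=(r>=k)&(r<k+40)&(np.abs(l)<170)&(P[:,2]>240)
    if m.sum()>5:print(n,k,m.sum(),"z",np.percentile(P[m,2],[1,50,99]).astype(int),"l",np.percentile(l[m],[1,99]).astype(int))
E
```

```text
597.9942278569636 201.93636595409782 [-0.37210894  0.23308558  1.9550032  -0.00360447  0.94658565 -0.37374162]
scene 20 274 z [240 368 404] l [-116  135]
scene 60 2602 z [243 324 403] l [-112  165]
scene 100 540 z [344 401 448] l [109 169]
scene 420 6 z [538 543 547] l [55 60]
scene 460 167 z [494 537 561] l [55 66]
scene 500 1063 z [288 514 568] l [-41  64]
scene 540 1562 z [265 525 566] l [-54  65]
scene 580 1836 z [296 477 534] l [-54  66]
scene 620 1986 z [293 465 507] l [-56  64]
scene 660 500 z [281 315 325] l [-9 63]
side 420 15 z [493 494 497] l [-9 14]
side 460 256 z [312 497 505] l [-2 63]
side 500 865 z [282 322 498] l [-58  63]
side 540 2429 z [248 386 486] l [-44  65]
side 580 1342 z [243 384 479] l [ 2 65]
side 620 552 z [260 317 470] l [-14  63]
side 660 157 z [279 321 323] l [-10  63]
```

Clearance is fine: the wrist underside is about 265 mm above the TCP and the forearm rises towards the base. Next I'll go over the button.

Emit:
drive_tool(series="0.05 -0.03 0.01 0 0 0 -1;0.09 -0.07 0.02 0 0 0 -1;0.1045 -0.11 0.024 0.005 -0.006 -0.003 -1;0.1045 -0.144 0.024 0.009 -0.01 -0.003 -1;0.1045 -0.144 0.024 0.009 -0.01 -0.003 -1")

```text
time: 9.3
position: [664.3, -52.3, 174.2]
ee_rot: [-3.131, -0.007, 0.02]
contact_force: [-0.2, -2.2, 0.4]
grip_width: 0.007
```

```bash
python3 - <<'E'
from h import *
print(env.get_state()["grip_width"],env.get_state()["contact_force"])
delta((668.3,-56.6,80),pose(0,0))
s=env.get_state();p,D=env.capture("wrist");cv2.imwrite("pics/w7.png",p[:,:,::-1])
i=env.camera_info("wrist")
R=Ro.from_rotvec(s["ee_rot"]).as_matrix();T=np.eye(4);T[:3,:3]=R;T[:3,3]=s["position"];W=T@np.array(i["mount"])
v,u=np.mgrid[:400,:640];x=cv2.undistortPoints(np.c_[u.ravel(),v.ravel()].astype(float).reshape(-1,1,2),np.array(i["mtx"]),np.array(i["dist_coeffs"])).reshape(-1,2)
P=(np.c_[x[:,0],-x[:,1],-np.ones(len(x))]*D.reshape(-1,1))@W[:3,:3].T+W[:3,3]
c=p.reshape(-1,3).astype(int);m=(c[:,1]>c[:,0]*1.6)&(c[:,1]>c[:,2]*1.3)&(P[:,2]>45)&(P[:,2]<70)
print(m.sum(),P[m].mean(0) if m.any() else "",P[m].min(0),P[m].max(0))
E
```

```text
0.007208786871229231 [-0.19736475 -2.17891123  0.39259895]
at [664.3 -52.3 174.2] t 9.3
shift [0.0052 0.0054 0.0941] turn [-0.011   0.0128  0.0046] deg 1.0
1110 [668.83282721 -53.32744155  63.07740174] [653.17760168 -70.21353012  52.44196236] [684.74348508 -39.26193184  65.90191363]
```

View pics/w7.png

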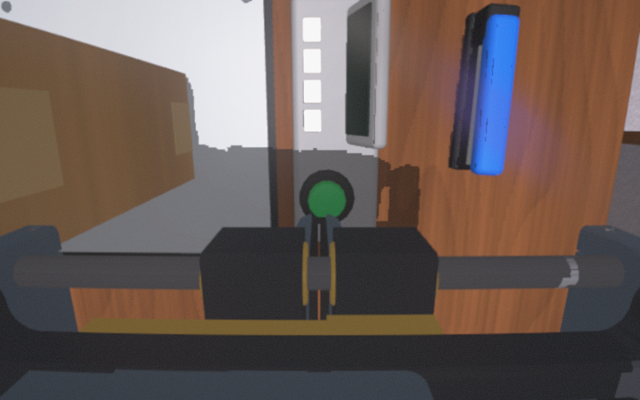

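The wrist view shows the button at (327,200), about (668.8,-55), which agrees with the fixed cameras within 2 mm. I'll descend.

Emit:
drive_tool(series="0.003 0.003 0.03 -0.008 0.01 0.004 -1;0.005 0.0049 0.06 -0.011 0.013 0.005 -1;0.005 0.0049 0.09 -0.011 0.013 0.005 -1;0.005 0.0049 0.094 -0.011 0.013 0.005 -1;0.005 0.0049 0.094 -0.011 0.013 0.005 -1")

```text
time: 9.85
position: [668.3, -59.9, 81.2]
ee_rot: [3.14, -0.006, 0.002]
contact_force: [0.4, -0.1, 0.8]
grip_width: 0.006
```

```bash
python3 - <<'E'
from h import *
print(env.get_state()["contact_force"])
delta((668.6,-56,60),pose(0,0))
p,_=env.capture("side");cv2.imwrite("pics/s8.png",cv2.resize(p[140:260,230:430,::-1],None,fx=4,fy=4))
E
```

```text
[ 0.43178898 -0.07245719  0.79632982]
at [668.3 -59.9  81.2] t 9.85
shift [ 0.0003 -0.004   0.0212] turn [ 0.0012 -0.0014 -0.0035] deg 0.2
```

View pics/s8.png

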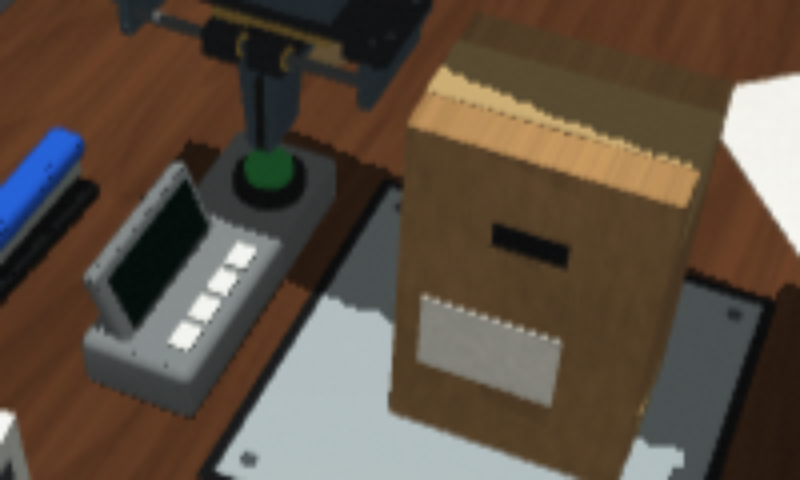

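The fingertips are right above the green button at crop (265,150). I'll centre them and press slowly.

Emit:
drive_tool(series="0 -0.002 0.006 0 0 0 -1;0 -0.004 0.012 0 0 0 -1;0 -0.004 0.017 0 0 0 -1;0 -0.004 0.020 0 0 0 -1;0 -0.004 0.021 0 0 0 -1")

```text
time: 10.4
position: [669.2, -54.2, 60.4]
ee_rot: [3.14, -0.003, 0.005]
contact_force: [-1.2, 0.3, 2.6]
grip_width: 0.004
```

Emit:
drive_tool(series="0 0 0.002 0 0 0 -1;0 0 0.004 0 0 0 -1;0 0 0.006 0 0 0 -1;0 0 0.007 0 0 0 -1;0 0 0.007 0 0 0 -1")

```text
time: 10.9
position: [669.6, -54.3, 55.8]
ee_rot: [3.14, -0.003, 0.005]
contact_force: [-15.0, 3.7, 34.5]
grip_width: 0.004
```

```bash
python3 - <<'E'
from h import *
p,D=env.capture("side");cv2.imwrite("pics/s9.png",cv2.resize(p[150:210,260:340,::-1],None,fx=9,fy=9,interpolation=2))
p,D=env.capture("scene");cv2.imwrite("pics/c9.png",cv2.resize(p[180:250,260:360,::-1],None,fx=7,fy=7,interpolation=2))
s=env.get_state();print(s["position"],s["contact_force"],s["ft_torque"])
E
```

```text
[669.55743921 -54.31182212  55.79399172] [-14.84314742   3.84251444  34.58849948] [ 0.6626712   2.80950042 -0.01486756]
```

View pics/s9.png

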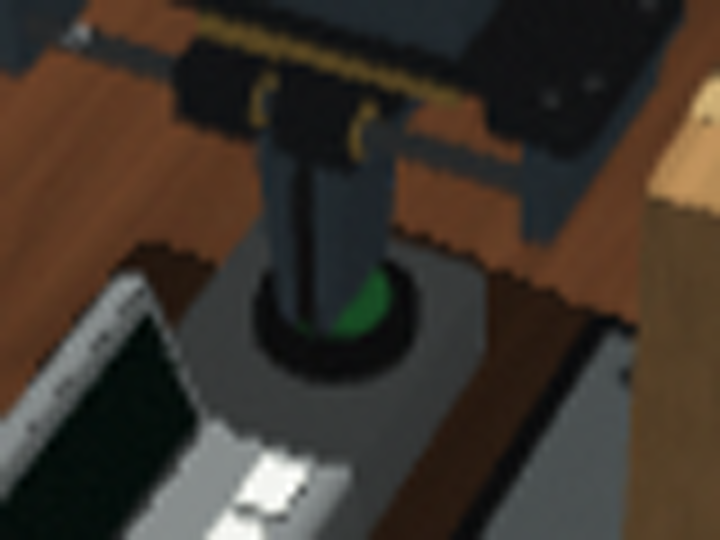

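View pics/c9.png

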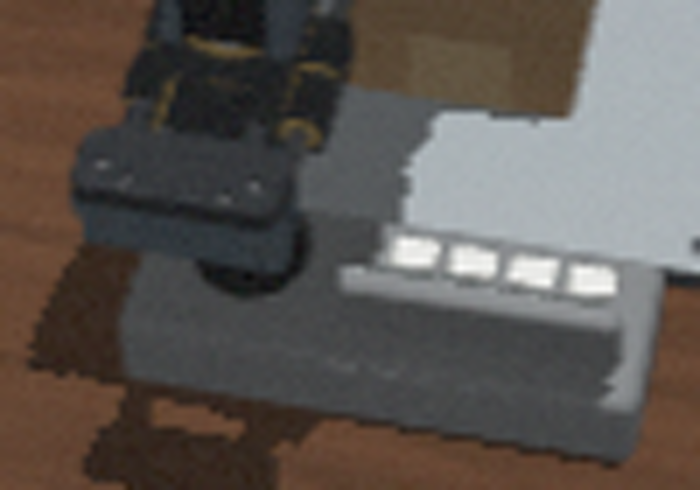

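The fingers look off-centre to +x (crop x≈275–345, against green at 295–390 and ring at 255–415). I'll project where the tip and button should appear.

```bash
cat >> h.py <<'E'
def proj(n,X):
    i=env.camera_info(n);W=np.linalg.inv(np.array(i["world_from_camera"]));c=(np.c_[X,np.ones(len(X))]@W.T)[:,:3]*[1,-1,-1]
    return cv2.projectPoints(c.reshape(-1,1,3),np.zeros(3),np.zeros(3),np.array(i["mtx"]),np.array(i["dist_coeffs"]))[0].reshape(-1,2)
E
python3 - <<'E'
from h import *
np.set_printoptions(suppress=True,precision=1)
X=np.array([(669.5,-54.3,55.8),(669.5+14,-54.3-16,55.8),(669.5+14,-54.3+16,55.8),(669.5-14,-54.3+16,55.8),(668.3,-56.6,58),(684.3,-56.6,58),(668.3,-40.6,58),(652.3,-56.6,58),(668.3,-72.6,58)])
print((proj("side",X)-[260,150]+.5)*9-.5)
E
python3 - <<'E'
import cv2
p=cv2.imread('pics/side0.png');cv2.imwrite('pics/s0b.png',cv2.resize(p[150:210,260:340],None,fx=9,fy=9,interpolation=2))
E
```

```text
[[332.7 286.3]
 [314.4 238.1]
 [263.2 306.5]
 [351.5 336. ]
 [339.9 277. ]
 [290.  260.6]
 [314.5 311.8]
 [390.2 293.6]
 [364.8 243. ]]
```

View pics/s0b.png

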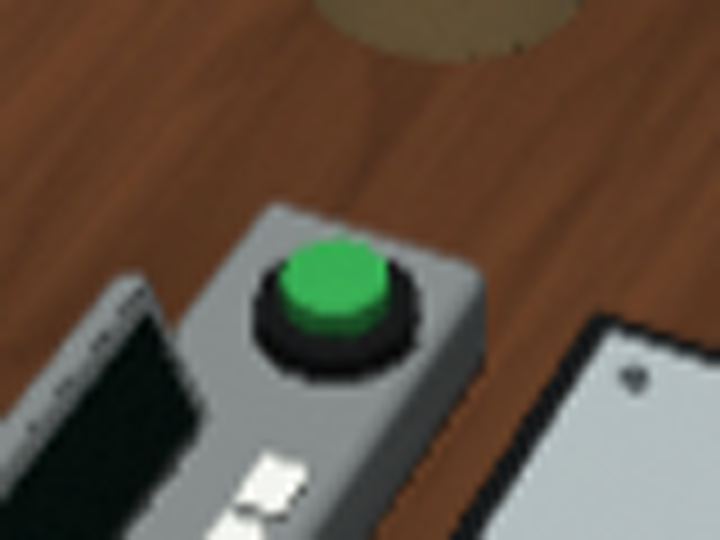

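The pressed view shows the green rim gone down to ring level. About 8 mm stood proud of the ring before, so the ring cannot have blocked the 6 mm travel, and 34 N means the button has bottomed out. I'll release in steps and watch the force to confirm this.

Emit:
drive_tool(series="0 0 -0.001 0 0 0 -1;0 0 -0.002 0 0 0 -1")

```text
time: 11.2
position: [669.4, -54.3, 56.4]
ee_rot: [3.14, -0.003, 0.006]
contact_force: [-2.2, 2.4, 4.1]
grip_width: 0.005
```

Emit:
drive_tool(series="0 0 -0.001 0 0 0 -1;0 0 -0.002 0 0 0 -1")

```text
time: 11.4
position: [669.4, -54.3, 57.8]
ee_rot: [3.14, -0.003, 0.006]
contact_force: [-1.6, 2.4, 3.4]
grip_width: 0.003
```

Emit:
drive_tool(series="0 0 -0.001 0 0 0 -1;0 0 -0.002 0 0 0 -1")

```text
time: 11.6
position: [669.4, -54.4, 59.6]
ee_rot: [3.14, -0.003, 0.006]
contact_force: [-0.3, 2.1, 3.0]
grip_width: 0.006
```

Emit:
drive_tool(series="0 0 -0.001 0 0 0 -1;0 0 -0.002 0 0 0 -1")

```text
time: 11.8
position: [669.4, -54.4, 61.7]
ee_rot: [3.14, -0.003, 0.006]
contact_force: [-0.1, 2.0, 1.0]
grip_width: 0.004
```

The force profile confirms a full press: a soft spring of about 0.6 N/mm from ~61.7 mm, then a hard stop at ~55.8 mm, so roughly 6 mm of travel. I'll lift clear.

Emit:
drive_tool(series="0 0 -0.01 0 0 0 -1;0 0 -0.04 0 0 0 -1;0 0 -0.08 0 0 0 -1;0 0 -0.12 0 0 0 -1;0 0.03 -0.15 0 0 0 -1")

```text
time: 12.3
position: [669.2, -82.6, 214.9]
ee_rot: [3.14, 0.001, 0.009]
contact_force: [0.5, -0.3, 0.5]
grip_width: 0.007
```

Emit:
drive_tool(series="0 0.04 -0.03 0 0 0 -1;0 0.08 -0.05 0 0 0 -1;0 0.12 -0.06 0 0 0 -1;0 0.15 -0.06 0 0 0 -1;0 0.15 -0.06 0 0 0 -1")

```text
time: 12.8
position: [667.9, -237.5, 272.9]
ee_rot: [3.139, -0.007, 0.007]
contact_force: [0.6, 0.6, 0.0]
grip_width: 0.005
```

```bash
python3 look.py 10
```

```text
[ 667.9 -237.5  272.9] [0.6 0.6 0. ]
side 2433 zfit [-0.1 -4.7] 230.11295624382439 ((466.02398681640625, 2.9132766723632812), (141.4709930419922, 104.62486267089844), 1.246578574180603)
scene 1142 zfit [0.1 0.5] 230.29353683876963 ((468.30615234375, 2.375946044921875), (143.6226348876953, 100.26461791992188), 0.8565455675125122)
```

View pics/side10.png

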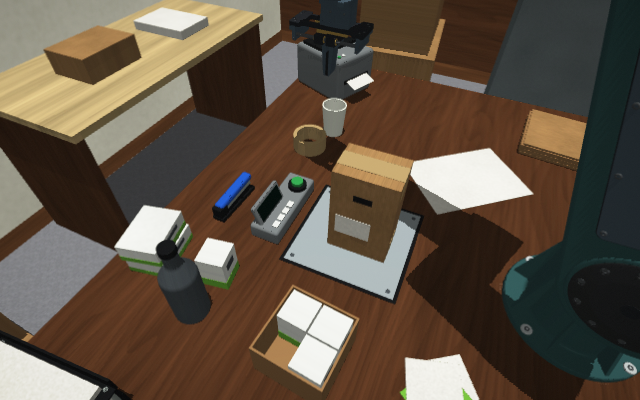

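View pics/scene10.png

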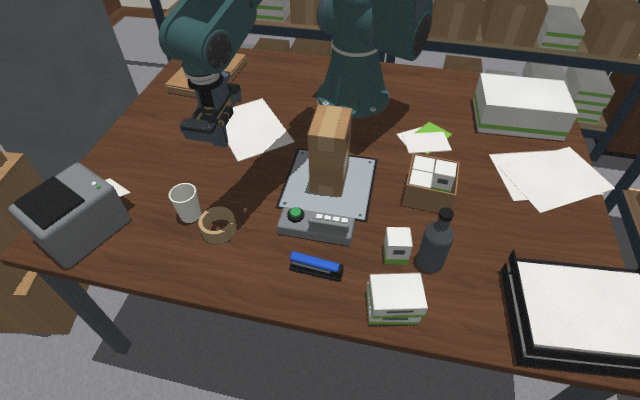

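The carton is upright and wholly on the plate (scene (330,155)), the green button is back up at (295,213), and the other things are where they were. I'll hand in.

```bash
python3 -c "
from bench import env
print(env.sign_off())"
```

```text
the job is handed in; nothing more can be done
None
```

The carton stands upright and wholly on the scale plate, and the print button was pressed after the hand had left the carton. The job was handed in at about 13 s; `sign_off` gives no verdict.

**Carton:** I pushed it with the open, tilted fingers about 30 mm above the table, using 9–13 N, and turned it from about 11° to 1° on the way. It ended centred at about (467, 2) mm, with the plate's centre at about (481, 4). That leaves at least 45 mm of plate on every side, and its top was level at 230 mm.

**Button:** I backed off and lifted clear, then pressed with the shut fingers. The force followed a soft spring over about 6 mm and then a hard stop, so I take it as fully down. It was back up in the last pictures.

**Last check:** the gripper was clear, with contact force below 1 N. In both views the other things stood where they had been.

**Less clean points:**
- The fingertips landed about 2 mm off the centre of the button.
- The press peaked at about 35 N at the fingertips, with 15 N sideways, which is more than it needed.
- The wrist camera read the button's top about 5 mm too high, probably because the arm was still settling, so I went by the fixed cameras.

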